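# Spread a circlip over an axle stub and hold it at its groove

### The job

Push the open loading drawer fully home until its detent holds it, so that the axle stub standing in it is located. Then take the circlip pliers out of their stand, put their closed tips down into the gap of the circlip lying on the round post, squeeze the handles to spread the ring, and slide it level over the end of the axle until it rests on the collar at the groove. The job ends holding: finish there with the pliers still gripped and squeezed, so that the ring stays spread at the groove ready to be let in, and leave the other loose things on the bench where they are.

Things in the scene. Friction and masses are not known exactly. Their poses are not given: they have to be found in the camera images.
- drawer (a joint): how far the drawer stands out from home, m: 0 = fully home (hard stop), 0.05 to 0.09 at the start. It slides home along +x of drawer_lip, friction about 1 N. Some 10 mm from home it meets a spring roller detent that takes 5 to 7 N to pass; from about 4 mm the roller draws it home and then holds it there.
- drawer_lip (a point): middle of the front edge of the drawer's turned-out lip, 54 mm above the bench: the place to push. The lip is 136 mm wide, 4 mm thick, and stands 14 mm out from the front plate below it. x axis: the way home (away from the robot); y left, z up. The lip edge is 90 mm in front of the axle's axis.
- axle_top (a point): centre of the upper end face of the upright axle stub that stands in the drawer, moving with it. Axle 40 mm in diameter, its top 4 mm chamfered to 34 mm.
- axle_groove (a point): point on the axle's axis, 15 mm below axle_top: the mid-plane of the ring lies here when it rests on the collar at the groove (3.6 mm wide). Axes as drawer_lip. The dark collar below is 48 mm across, its top 1.5 mm below this point; it stands on a ball bearing 68 mm across whose face is 8.5 mm below this point.
- ring: the circlip: flat dark steel ring, 3 mm thick, about 26 g, lying level on the shoulder of the post round its 33 mm spigot, which ends 5.5 mm above the ring's mid-plane. Origin and axes as ring_eye.
- ring_eye (a point): centre of the ring's hole in its mid-plane: the point to bring onto the axle's axis. x axis: out through the middle of the gap (at the start roughly towards the robot); z up. Spread for the axle the hole is 42.8 mm across; relaxed it is about 37 mm across its sides and does not pass over the axle.
- ring_gap (a point): point in the gap between the ring's two end lugs, in the ring's mid-plane, 29 mm from ring_eye along x: put pliers_tip here, with the pliers' x axis along the ring's x axis (either way round). The lugs are flat fingers running along x, from 17 to 33 mm from ring_eye; here their facing edges are about 19 mm apart relaxed, 31 mm when spread.
- ring_a (a joint): spread of the ring: angle of one springy arm (the other follows alike), rad: 0 relaxed, 0.11 to 0.13 when spread by the pliers at their stop, which takes about 6 N at the lugs.
- pliers: external circlip pliers, about 0.13 kg, 157 mm long, standing tips down in a slot of the tool stand, which they leave by a straight lift of 65 mm. Origin at the pivot; x across the flat of the pliers (13 mm thick), y from handle to handle, z up along the tool. They work the same turned half round.
- pliers_grip (a point): point midway between the handles at their black finger swells, 65 mm above the pivot: grip here from above, closing along y. Handles over the swells about 47 mm at rest, 22 mm at the squeeze stop; swells 14 mm wide, 20 mm tall; handles end 23 mm above. A spring needs 6 N to start closing, about 16 N in all with the ring. Closed to 45 mm they can be carried, tips nearly shut.
- pliers_tip (a point): point midway between the tips at the V grooves on their outer sides, 65 mm below the pivot, 130 mm below pliers_grip. Shut, the tips are 13 mm wide, 7 mm thick along x, and end 6 mm below this point. Squeezing drives them apart along y; the grooves (catch height +-3 mm) seat on the lugs' edges and carry the ring. As the handles close the tips sink 2 to 3 mm below the fingers: start 2 mm high.
- post_seat (a point): centre of the shoulder of the fixed round steel post on which the ring lies, 45 mm above the bench. Shoulder 45 mm across, so the tips reach down beside it; foot 66 mm across.
- stand_top (a point): centre of the top of the fixed grey tool stand, 70 mm above the bench, with the slot the pliers stand in; block 30 by 46 mm, foot 52 by 84 mm.
- oil_bottle_mid (a point): green oil bottle with spout, 38 mm across, 89 mm tall; point on its axis 30 mm above its foot. A bystander
- mag_tray_mid (a point): round shallow parts tray, 103 mm across, 20 mm tall; its centre. A bystander
- sleeve_mid (a point): turned sleeve, 25 mm across, 30 mm tall; its centre. A bystander
- deburrer_mid (a point): pen-like deburring tool, 100 mm long, 17 mm thick, lying; its middle. A bystander
- pin_gauge_mid (a point): plain pin gauge, 100 mm long, 17 mm thick, lying; its middle. A bystander

How it is judged:
By the outcome, as a careful person would: the job done as asked, in the order asked, and still so for the second after the job is handed in, while the arm keeps its last pose, push and grip.
It also fails if it takes over 69 s, if anything falls off the work surface, if the arm or the gripper's body presses on something with over 40 N, if the wrist force passes 120 N, or if a joint passes its speed limit or range.

### The arm

A 6-joint arm with a two-finger parallel gripper is mounted at the origin on the work surface; the furniture and walls round the work are solid. World frame = base frame: x ahead of the robot, y to its left, z up, the work surface at z = 0. Lengths are in m, angles in rad, forces in N, time in s.
With the tool pointing down it reaches from about 0.3 to 0.875 m from the base axis. Payload 6.4 kg.
Tool frame: the origin (TCP) lies midway between the tips of the shut fingers; the grasp point (between the pads) lies 19 mm behind it (grasp_offset is the distance from the TCP to the grasp point, in m); z points along the fingers, y is the line along which they close (so a half turn about z gives the same grasp; the last joint's range is limited). The gripper opens to 85 mm and grips with 20 to 120 N. Pads are 22 mm wide; open, the fingers measure 114 mm over their backs; the gripper's body (76 mm by 85 mm) begins 54 mm behind the grasp point. The pads swing forward as they close: fully open they stand 13 mm farther back than shut.
Start: joints at [-1.443, 0.181, 1.607, -0, 1.354, -0.206], TCP at [0.188, -0.543, 0.231] pointing down, gripper open.
Joint ranges: [-2.99, 2.99], [-0.89, 2.07], [0.3, 2.58], [-1.14, 4.28], [0, 2.63], [-3.12, 3.12]. Speed limits (rad/s): [2.57, 2.57, 3.01, 3.14, 3.14, 3.14].

### API

Orientations are given as a unit quaternion [w, x, y, z].
In Python, from bench import * gives the robot as it stands. The module is installed in compiled form; this text tells all that it offers.
- The arm moves only by the tool servo_tool, never from a script. Its argument "commands" is text: rows parted by semicolons, each of 7 numbers parted by spaces: the turn, a rotation vector about the tool's x, y, z in rad, then the shift along the tool's x, y, z in mm, then the opening, from 0 (shut) to 1 (fully open). In form: wx wy wz dx dy dz claw; .... A call has 1 to 5 rows; each row shifts and turns the commanded pose from where the row before left it, along the tool's axes as they then stand; what a row does not reach is not made up. A row lasts 1/8 s, in which the tool goes at most 62.5 mm and 10.7 degrees, less where a joint would pass 70% of its speed; a pose out of reach is approached as far as the arm can. A call with a gripper value outside its range is refused whole. The fingers move at their own pace and stop on an object; the grip force is fixed at half the most. Time passes only in rows, so rows that do not move let the fingers close. It gives the time, the measured TCP pose, the force, the opening and the grip force at its end, in the units of the state.
- get_obs(): the state, without advancing time (a new reading comes with each control period).
- camera(name): name is "scene" or "side" or "wrist"; returns the picture (480x640x3 uint8, blue, green, red); there is no depth.
- calibration(name): a dict with "fx", "fy", "cx", "cy" (pixels), "R" (3x3) and "t" (3): a world point X has camera coordinates R X + t. Camera axes: x right, y down, z forward; pixel columns grow to the right and rows downward; lengths in m; the calibration is good to about 2 mm. A picture is of the moment at which its call begins: read the wrist's pose just before it. calibration takes no time and is no camera call; for the wrist camera it gives the pose at the moment of the call.
- hand_in(): hands the job in; it is judged then, once.
The state is a dict: "time_s": time; "q": joint angles; "dq": joint speeds; "joint_efforts": joint torques, N m; "eef_pos": TCP position; "eef_rot": TCP orientation; "wrist_force": force on the tool from outside, world axes, zero at the start; "torque": the same for the moment, N m; "opening": opening from 0.0 (shut) to 1.0 (fully open); "grasp_force": force on a finger pad.
Only numpy, scipy, OpenCV 4.12 (cv2) and the standard library are available. Lean on these libraries where they do the work, as an engineer would, in place of code of your own. Each camera call takes 0.05 s, during which the arm holds its last target. There are 200 camera calls.

## Working session

There is one attempt and no reset: what is moved stays moved. The work goes in short steps, Python scripts to look and compute and a tool call to move; the robot and the scene stay as the last step left them, time stands still between calls to the robot, and variables do not carry over. Pictures are saved under pics/ and viewed, at most 10 in all, crops included, and the job is handed in when it is done.

Besides the shell and the picture viewer there is one more tool, called after "Call:" by a JSON object that holds its "op" and its "data". servo_tool: Moves the arm, as the interface text tells. Its arguments: {"type":"object","properties":{"commands":{"type":"string"}},"required":["commands"]}

```bash
mkdir -p pics; cat > h.py <<'E'
from bench import *
import numpy as np, cv2
from scipy.spatial.transform import Rotation as Rn
def snap(n,f):
    c=calibration(n); im=camera(n); cv2.imwrite('pics/'+f,im); return im,c
def ray(c,u,v):
    R=np.array(c['R']);t=np.array(c['t']); o=-R.T@t
    d=R.T@np.array([(u-c['cx'])/c['fx'],(v-c['cy'])/c['fy'],1]); return o,d/np.linalg.norm(d)
def onz(c,u,v,z):
    o,d=ray(c,u,v); return o+d*(z-o[2])/d[2]
def proj(c,X):
    p=np.array(c['R'])@np.array(X)+np.array(c['t']); return p[0]/p[2]*c['fx']+c['cx'],p[1]/p[2]*c['fy']+c['cy']
def tri(rs):
    A=0;b=0
    for o,d in rs:
        P=np.eye(3)-np.outer(d,d);A=A+P;b=b+P@o
    X=np.linalg.solve(A,b); return X,[np.linalg.norm((np.eye(3)-np.outer(d,d))@(X-o)) for o,d in rs]
def st():
    o=get_obs(); R=Rn.from_quat(np.roll(o['eef_rot'],-1)).as_matrix()
    print('t',o['time_s'],'p',np.round(o['eef_pos'],4),'R',np.round(R,3).tolist(),'F',np.round(o['wrist_force'],1),'op',o['opening'],'g',o['grasp_force'],'q',np.round(o['q'],2))
    return np.array(o['eef_pos']),R
E
python3 - <<'E'
from h import *
st()
for n in ['scene','side']:
    im,c=snap(n,n+'0.png'); R=np.array(c['R']); print(n,c['fx'],-R.T@np.array(c['t']),R[2])
E
```

```text
t 0.0 p [ 0.1883 -0.5427  0.2304] R [[0.945, 0.328, -0.0], [0.328, -0.945, 0.002], [0.0, -0.002, -1.0]] F [0.  0.1 1.1] op 0.9962681117872382 g 0.0 q [-1.44  0.18  1.61  0.    1.35 -0.21]
scene 541.828180626763 [ 1.24218296 -0.35573903  0.89811895] [-0.62905296  0.37705314 -0.67979651]
side 562.9183405345908 [ 1.38965596 -0.02991179  1.01404407] [-0.6917203   0.10923107 -0.71385685]
```

View pics/scene0.png

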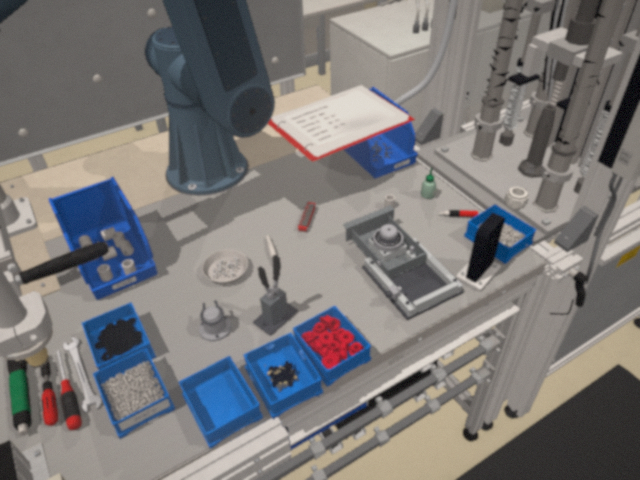

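View pics/side0.png

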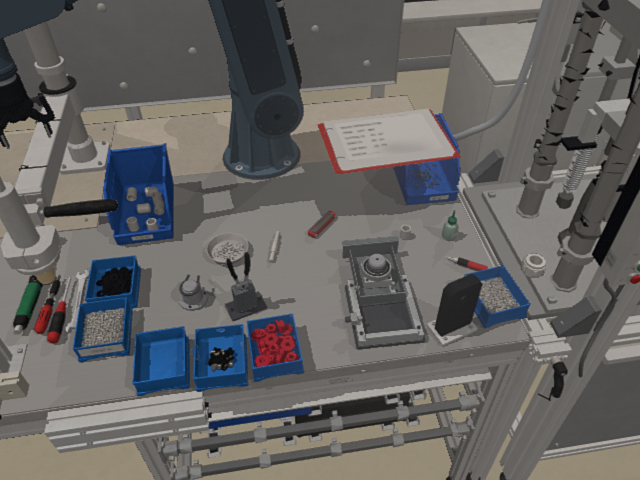

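Both views show the post with the ring (scene 213,318; side 191,290), the pliers in their stand (273,295; 241,285) and the drawer with the axle (387,232; 376,263). I'll enlarge these as tiles.

```bash
python3 - <<'E'
import cv2,numpy as np
s=cv2.imread('pics/scene0.png');d=cv2.imread('pics/side0.png')
def t(im,x,y,w,h,W,H): return cv2.resize(im[y:y+h,x:x+w],(W,H),interpolation=cv2.INTER_CUBIC)
r1=np.hstack([t(s,185,230,120,110,330,302)[:300],t(s,340,190,130,90,433,300)])
r2=np.hstack([t(d,160,240,120,110,330,302)[:300],t(d,330,225,130,90,433,300)])
cv2.imwrite('pics/c0.png',np.vstack([r1,r2]))
E
```

```text
(no output)
```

View pics/c0.png

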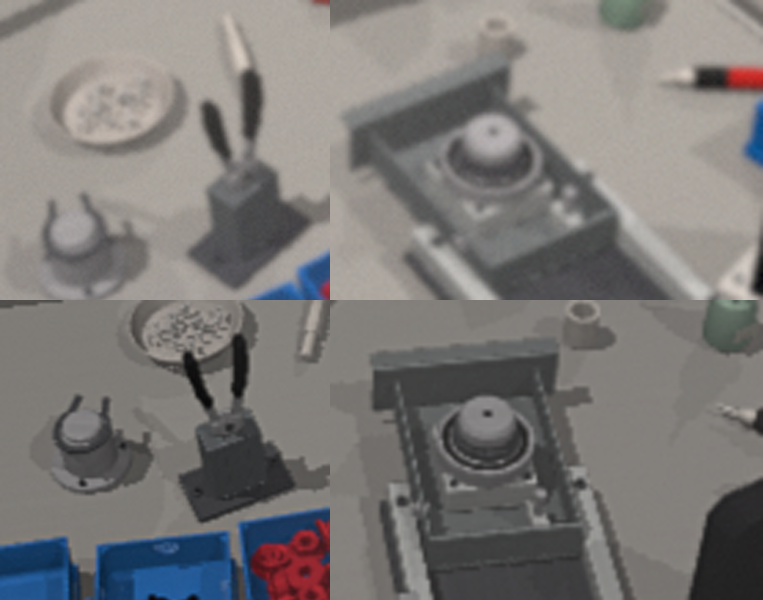

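```bash
python3 - <<'E'
from h import *
cs,cd=calibration('scene'),calibration('side')
P=dict(axle=((388.3,229.3),(377.1,258.9)),lipL=((344.5,224),(342.6,241)),lipR=((393.4,205.6),(397.1,237)),
hL=((260.6,267.5),(229.1,258.9)),hR=((276.6,256.2),(247.3,253.5)),spig=((211.5,310.7),(190.9,281.8)),lugL=((202.5,305.6),(187.3,276.4)),lugR=((215.2,302.7),(199.3,277.1)),stand=((273.4,294),(244.5,283)))
for k,(a,b) in P.items():
    X,e=tri([ray(cs,*a),ray(cd,*b)]); print(k,np.round(X,4),np.round(e,4), 'lug z', onz(cd,*b,.0465).round(4) if 'lug' in k else '')
E
```

```text
axle [0.5403 0.2263 0.0736] [0. 0.] lug z 
lipL [0.4586 0.1616 0.0604] [0.0007 0.0007] lug z 
lipR [0.4736 0.291  0.0676] [0.0005 0.0005] lug z 
hL [ 0.5702 -0.1005  0.1616] [0.0009 0.0009] lug z 
hR [ 0.5626 -0.0621  0.1638] [0.0005 0.0005] lug z 
spig [ 0.5196 -0.1984  0.048 ] [0.0021 0.0021] lug z 
lugL [ 0.4933 -0.2079  0.041 ] [0.0006 0.0006] lug z [ 0.4976 -0.2069  0.0465]
lugR [ 0.4948 -0.1816  0.0351] [0.0007 0.0007] lug z [ 0.5043 -0.1798  0.0465]
stand [ 0.561  -0.0782  0.0664] [0.0033 0.0033] lug z
```

Call:
{"op": "servo_tool", "data": {"commands": "0 0 0 52 -29 0 0; 0 0 0 52 -29 0 0; 0 0 0 52 -29 0 0; 0 0 0 52 -29 0 0; 0 0 0 52 -29 0 0"}}

```text
time_s: 0.72
eef_pos: [0.3874, -0.3194, 0.2311]
eef_rot: [-0.0, 0.986, 0.166, -0.0]
wrist_force: [0.6, -1.0, 0.1]
opening: -0.002
grasp_force: 0.0
```

Call:
{"op": "servo_tool", "data": {"commands": "0 0 0 19.5 -56 0 0; 0 0 0 19.5 -56 0 0; 0 0 0 19.5 -56 0 0; 0 0 0 19.5 -56 0 0; 0 0 0 19.5 -56 0 0"}}

```text
time_s: 1.35
eef_pos: [0.3864, -0.0228, 0.2312]
eef_rot: [0.0, 0.986, 0.166, 0.0]
wrist_force: [0.6, -0.2, 0.3]
opening: 0.004
grasp_force: 0.0
```

Call:
{"op": "servo_tool", "data": {"commands": "0 0 0 19.5 -56 0 0; 0 0 0 19.5 -56 0 0; 0 0 0.15 0 -55 0 0; 0 0 0.15 0 0 0 0; 0 0 0.15 0 0 0 0"}}

```text
time_s: 1.98
eef_pos: [0.3693, 0.1447, 0.231]
eef_rot: [0.0, 0.998, -0.056, -0.0]
wrist_force: [-0.9, -0.3, 0.1]
opening: -0.001
grasp_force: 0.0
```

```bash
python3 - <<'E'
from h import *
st(); im,c=snap('wrist','w1.png'); R=np.array(c['R']); print(-R.T@np.array(c['t']),R[2])
E
```

```text
t 1.975 p [0.3693 0.1447 0.231 ] R [[0.994, -0.112, -0.001], [-0.112, -0.994, -0.0], [-0.001, 0.0, -1.0]] F [-0.9 -0.3  0.1] op -0.0005081027952703776 g 0.0 q [ 0.07 -0.25  2.02 -0.    1.37  1.75]
[0.44461431 0.13664251 0.37225707] [-0.29627926  0.03234217 -0.95455361]
```

View pics/w1.png

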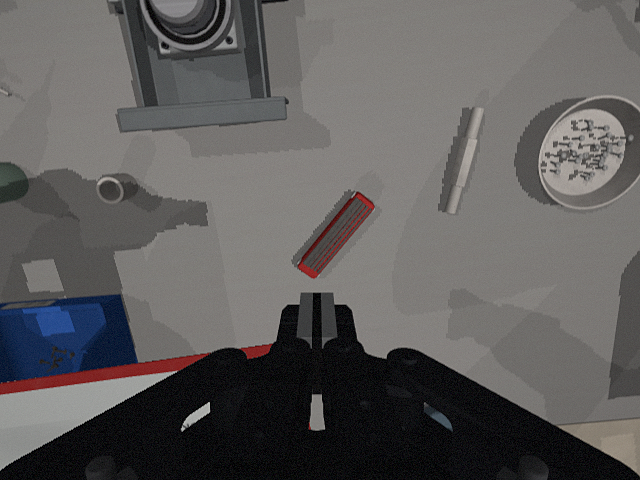

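Lip front edge runs from (121,131) to (287,117); the clipboard's red edge shows at (0,390)-(270,345) and the red pen-like thing at (335,235) lies clear.

```bash
python3 - <<'E'
from h import *
cs,cd,c=[calibration(n) for n in('scene','side','wrist')]
a,b=onz(c,120,131,.054),onz(c,287,117,.054); y=(a-b)/np.linalg.norm(a-b); print(a,b,np.linalg.norm(a-b),(a+b)/2,'yaw',np.degrees(np.arctan2(-y[0],y[1])))
for p,q in(((415,125),(457,158)),((318,157),(333,168))):
  print(tri([ray(cs,*p),ray(cd,*q)]))
E
```

```text
[0.45838831 0.29532593 0.054     ] [0.4530082  0.15841126 0.054     ] 0.1370203356951983 [0.45569826 0.22686859 0.054     ] yaw -2.250297612834931
(array([0.29472689, 0.48854952, 0.1370282 ]), [np.float64(0.006125353240413594), np.float64(0.006125353240413636)])
(array([0.35253345, 0.15630248, 0.19327112]), [np.float64(0.005109589013172918), np.float64(0.0051095890131729665)])
```

Call:
{"op": "servo_tool", "data": {"commands": "0 0 -0.073 0 0 0 0; 0 0 0 29 -42 0 0; 0 0 0 28 -42 0 0; 0 0 0 0 0 50 0; 0 0 0 0 0 50 0"}}

```text
time_s: 2.65
eef_pos: [0.4305, 0.2261, 0.1301]
eef_rot: [-0.0, 1.0, -0.017, 0.001]
wrist_force: [-0.1, -1.3, -0.5]
opening: -0.002
grasp_force: 0.0
```

Call:
{"op": "servo_tool", "data": {"commands": "0 0 0 0 0 45 0; 0 0 0 0 0 33 0; 0 0 0 0 0 15 0; 0 0 0 0 0 0 0"}}

```text
time_s: 3.15
eef_pos: [0.4295, 0.2254, 0.0377]
eef_rot: [0.0, 1.0, -0.018, -0.001]
wrist_force: [-0.4, -0.0, 1.6]
opening: -0.002
grasp_force: 0.0
```

Call:
{"op": "servo_tool", "data": {"commands": "0 0 0 8 0 0 0; 0 0 0 8 0 0 0; 0 0 0 8 0 0 0; 0 0 0 8 0 0 0; 0 0 0 8 0 0 0"}}

```text
time_s: 3.78
eef_pos: [0.4707, 0.2242, 0.0384]
eef_rot: [-0.0, 1.0, -0.018, 0.0]
wrist_force: [-2.3, -0.6, 1.1]
opening: 0.004
grasp_force: 0.9
```

Call:
{"op": "servo_tool", "data": {"commands": "0 0 0 5 0 0 0; 0 0 0 5 0 0 0; 0 0 0 5 0 0 0; 0 0 0 5 0 0 0; 0 0 0 5 0 0 0"}}

```text
time_s: 4.4
eef_pos: [0.4951, 0.2232, 0.0382]
eef_rot: [0.0, 1.0, -0.018, -0.0]
wrist_force: [-3.0, -0.5, 0.7]
opening: 0.0
grasp_force: 0.8
```

Call:
{"op": "servo_tool", "data": {"commands": "0 0 0 4 0 0 0; 0 0 0 4 0 0 0"}}

```text
time_s: 4.65
eef_pos: [0.5031, 0.2228, 0.0382]
eef_rot: [0.0, 1.0, -0.018, -0.0]
wrist_force: [-1.5, -1.3, 1.3]
opening: 0.003
grasp_force: 0.7
```

Call:
{"op": "servo_tool", "data": {"commands": "0 0 0 3 0 0 0; 0 0 0 3 0 0 0"}}

```text
time_s: 4.9
eef_pos: [0.5091, 0.2226, 0.0382]
eef_rot: [0.0, 1.0, -0.018, -0.0]
wrist_force: [-2.1, -0.6, 0.2]
opening: -0.004
grasp_force: 0.7
```

Call:
{"op": "servo_tool", "data": {"commands": "0 0 0 3 0 0 0; 0 0 0 2 0 0 0"}}

```text
time_s: 5.15
eef_pos: [0.5142, 0.2225, 0.0383]
eef_rot: [-0.0, 1.0, -0.018, 0.0]
wrist_force: [-1.3, 0.3, 0.0]
opening: 0.002
grasp_force: 0.7
```

Call:
{"op": "servo_tool", "data": {"commands": "0 0 0 2 0 0 0; 0 0 0 2 0 0 0"}}

```text
time_s: 5.4
eef_pos: [0.5181, 0.2223, 0.0383]
eef_rot: [0.0, 1.0, -0.018, -0.0]
wrist_force: [-1.4, -0.7, -0.2]
opening: -0.001
grasp_force: 0.7
```

Call:
{"op": "servo_tool", "data": {"commands": "0 0 0 2 0 0 0; 0 0 0 2 0 0 0"}}

```text
time_s: 5.65
eef_pos: [0.5221, 0.2222, 0.0383]
eef_rot: [0.0, 1.0, -0.018, -0.0]
wrist_force: [-1.6, -0.9, -0.2]
opening: -0.001
grasp_force: 0.7
```

Call:
{"op": "servo_tool", "data": {"commands": "0 0 0 2 0 0 0; 0 0 0 1 0 0 0"}}

```text
time_s: 5.9
eef_pos: [0.5242, 0.2222, 0.0382]
eef_rot: [0.0, 1.0, -0.018, -0.001]
wrist_force: [-5.1, -0.7, 4.0]
opening: 0.002
grasp_force: 2.9
```

Call:
{"op": "servo_tool", "data": {"commands": "0 0 0 2 0 0 0; 0 0 0 1 0 0 0"}}

```text
time_s: 6.15
eef_pos: [0.5281, 0.222, 0.0383]
eef_rot: [0.0, 1.0, -0.018, 0.0]
wrist_force: [-2.1, -0.5, 0.3]
opening: -0.001
grasp_force: 1.1
```

Call:
{"op": "servo_tool", "data": {"commands": "0 0 0 2 0 0 0; 0 0 0 1 0 0 0"}}

```text
time_s: 6.4
eef_pos: [0.532, 0.2221, 0.0387]
eef_rot: [-0.0, 1.0, -0.018, 0.001]
wrist_force: [0.0, 0.1, 0.5]
opening: -0.0
grasp_force: 0.0
```

Call:
{"op": "servo_tool", "data": {"commands": "0 0 0 2 0 0 0; 0 0 0 1 0 0 0"}}

```text
time_s: 6.65
eef_pos: [0.5324, 0.222, 0.0382]
eef_rot: [0.0, 1.0, -0.018, -0.002]
wrist_force: [-8.4, -0.3, 8.1]
opening: 0.002
grasp_force: 4.6
```

Call:
{"op": "servo_tool", "data": {"commands": "0 0 0 1.5 0 0 0; 0 0 0 0 0 0 0"}}

```text
time_s: 6.9
eef_pos: [0.5325, 0.222, 0.038]
eef_rot: [0.0, 1.0, -0.018, -0.003]
wrist_force: [-11.9, 0.7, 9.4]
opening: -0.002
grasp_force: 6.0
```

Call:
{"op": "servo_tool", "data": {"commands": "0 0 0 -20 0 0 0; 0 0 0 -15 0 0 0; 0 0 0 0 0 -60 1; 0 0 0 0 0 -60 1; 0 0 0 20 0 -60 1"}}

```text
time_s: 7.52
eef_pos: [0.5193, 0.2226, 0.2195]
eef_rot: [-0.0, 1.0, -0.018, -0.0]
wrist_force: [1.1, 1.4, 0.1]
opening: 0.634
grasp_force: 0.0
```

Call:
{"op": "servo_tool", "data": {"commands": "0 0 0 20 0 -30 1; 0 0 0 0 0 0 1; 0 0 0 0 0 0 1"}}

```text
time_s: 7.9
eef_pos: [0.5392, 0.2215, 0.2462]
eef_rot: [0.0, 1.0, -0.018, -0.001]
wrist_force: [0.3, -0.2, 0.6]
opening: 1.0
grasp_force: 0.0
```

```bash
python3 - <<'E'
from h import *
st(); c=calibration('wrist'); im=camera('wrist'); cv2.imwrite('pics/w2.png',im); R=np.array(c['R']); print(-R.T@np.array(c['t'])); np.save('cw2.npy',c,allow_pickle=True)
snap('scene','scene2.png');snap('side','side2.png')
for z in(.054,.074,.08): print(proj(c,[.6335,.222,z]))
E
```

```text
t 7.9 p [0.5392 0.2215 0.2462] R [[0.999, -0.037, -0.002], [-0.037, -0.999, -0.0], [-0.002, 0.0, -1.0]] F [ 0.3 -0.2  0.6] op 1.0002783685466285 g 0.0 q [0.19 0.19 1.57 0.   1.39 1.79]
[0.61515532 0.21905447 0.38732675]
(np.float64(311.62982581802066), np.float64(100.69362761412347))
(np.float64(311.3480889812839), np.float64(99.208045772562))
(np.float64(311.25628164955015), np.float64(98.72395108858126))
```

View pics/w2.png

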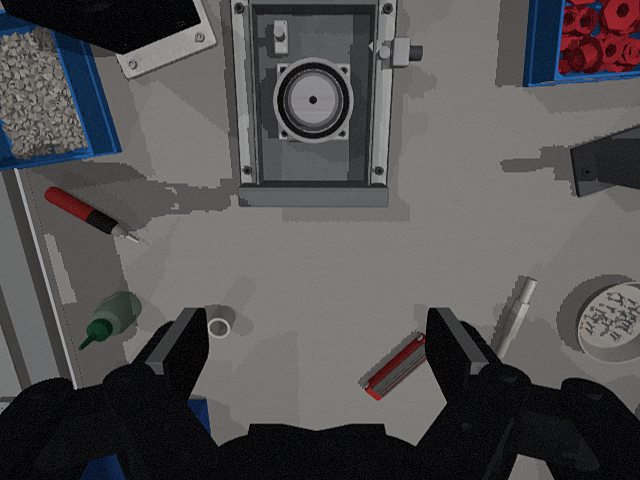

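The drawer stands home; the axle's centre mark is at (313,100), lip edge level at row 206, (238..388). Now over to post and pliers.

Call:
{"op": "servo_tool", "data": {"commands": "0 0 0 -8 52 -5 1; 0 0 0 -8 52 -5 1; 0 0 0 -8 52 -5 1; 0 0 0 -8 52 -5 1; 0 0 0 -8 52 -5 1"}}

```text
time_s: 8.68
eef_pos: [0.4895, -0.0379, 0.2717]
eef_rot: [-0.0, 1.0, -0.018, -0.001]
wrist_force: [0.3, 0.2, -0.4]
opening: 1.002
grasp_force: 0.0
```

Call:
{"op": "servo_tool", "data": {"commands": "0 0 0 -8 52 -5 1; 0 0 0 -8 52 -5 1; 0 0 0 0 0 0 1; 0 0 0 0 0 0 1"}}

```text
time_s: 9.18
eef_pos: [0.4704, -0.1396, 0.2817]
eef_rot: [-0.001, 1.0, -0.019, -0.001]
wrist_force: [0.0, -0.3, -0.1]
opening: 1.002
grasp_force: 0.0
```

```bash
python3 - <<'E'
from h import *
st(); c=calibration('wrist'); im=camera('wrist'); cv2.imwrite('pics/w3.png',im); np.save('cw3.npy',c,allow_pickle=True)
c2=np.load('cw2.npy',allow_pickle=True).item(); print('fx',c2['fx'])
for z in(.07,.08): print('axle',z,onz(c2,313,100,z))
# axle centre hole in home images
for n in('scene','side'):
    i=cv2.imread(f'pics/{n}2.png'); cc=calibration(n); u,v=proj(cc,[.632,.222,.075]); print(n,u,v)
    u,v=int(u),int(v); cv2.imwrite(f'pics/_{n}.png',cv2.resize(i[v-30:v+30,u-40:u+40],(400,300),interpolation=cv2.INTER_CUBIC)); print(u-40,v-30)
a=cv2.imread('pics/_scene.png');b=cv2.imread('pics/_side.png')
p=lambda X:tuple(int(round(k)) for k in proj(c,X))
u,v=p([.54,-.14,.08]);print(u,v)
u=min(max(u,200),440);v=min(max(v,150),330)
cv2.imwrite('pics/c3.png',np.vstack([np.hstack([a,b]),cv2.resize(im[v-75:v+75,u-200:u+200],(800,300))])); print(u-200,v-75)
E
```

```text
t 9.175 p [ 0.4704 -0.1396  0.2817] R [[0.999, -0.037, -0.001], [-0.037, -0.999, 0.001], [-0.001, -0.001, -1.0]] F [ 0.  -0.3 -0.1] op 1.0017641938462118 g 0.0 q [-0.53 -0.05  1.75  0.    1.44  1.08]
fx 373.86593270891115
axle 0.07 [0.63309653 0.22074847 0.07      ]
axle 0.08 [0.63253115 0.22069509 0.08      ]
scene 412.29636378801774 253.77352728905578
372 223
side 384.75021469969425 289.11969622396225
344 259
314 131
114 75
```

View pics/c3.png

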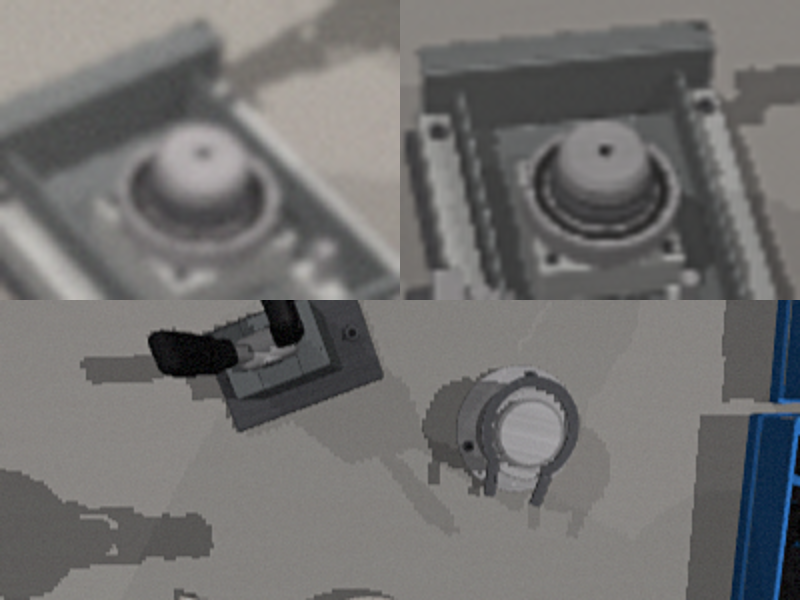

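The tiles show the axle dot (scene 412.8,253.4; side 385,289), the post spigot at wrist (378.5,141.5) with lug ends at (359,172) and (382,177), and the stand with black handles around (205,100) and (256,80).

```bash
python3 - <<'E'
from h import *
c=np.load('cw3.npy',allow_pickle=True).item(); im=cv2.imread('pics/w3.png'); cs,cd=calibration('scene'),calibration('side')
print('axle',tri([ray(cs,412.8,253.4),ray(cd,385,289),ray(np.load('cw2.npy',allow_pickle=True).item(),313,100)]))
print('cam',-np.array(c['R']).T@c['t'])
g=im.max(2); m=((g<45)*255).astype(np.uint8)[:200]
cn,_=cv2.findContours(m,cv2.RETR_EXTERNAL,cv2.CHAIN_APPROX_NONE)
for k in cn:
    if cv2.contourArea(k)>150: print('dark',cv2.boundingRect(k),cv2.contourArea(k),[np.round(x,1) for x in cv2.minAreaRect(k)])
# foot edge
a,b=onz(c,232.5,140,.003),onz(c,305.5,113.5,.003); d=b-a; print('foot edge len',np.linalg.norm(d),'y-axis yaw',np.degrees(np.arctan2(d[0],-d[1])))
# ring: dark-grey pixels near the post
g=cv2.cvtColor(im,cv2.COLOR_BGR2GRAY); print(g[100:185:5,345:412:4])
E
```

```text
axle (array([0.63317975, 0.22158376, 0.07718339]), [np.float64(0.00047729443303514085), np.float64(0.0005469244031030035), np.float64(0.0010008344722095036)])
cam [ 0.54629142 -0.142255    0.42288637]
dark (506, 156, 70, 44) 2215.5 [array([540.5, 177.5]), array([43., 69.]), np.float64(90.0)]
dark (511, 142, 16, 21) 226.5 [array([519. , 152.3]), array([14.3, 20.8]), np.float64(7.1)]
dark (188, 90, 45, 34) 767.0 [array([211.5, 102.7]), array([50.2, 26.7]), np.float64(19.4)]
dark (245, 68, 21, 31) 407.0 [array([254.6,  82.3]), array([30.7, 16.1]), np.float64(71.6)]
dark (2, 0, 47, 132) 456.5 [array([32.4, 62.7]), array([138.2,  18.7]), np.float64(71.8)]
foot edge len 0.08399897054819783 y-axis yaw 16.77691003045668
[[133 127 132 129 120 129 130 134 127 130 128 129 128 129 128 130 128]
 [128 130 128 132 124 132 127 130 128 130 130 128 131 125 128 127 129]
 [134 128 126 132  89 152 145 142 119 120 138 128 132 129 128 126 126]
 [ 84  84  86 119 112 144 127  81  74  71  70  77 144 130 127 126 130]
 [ 92  88  90  94 104  73  67 126 140 144 106  77  77  89 126 128 131]
 [ 73  89  86  87  72  93 111 108 111 121 127 150  78  76 140 132 133]
 [ 89  90 106  71  72  66 121 152 151 159 155 159 149  67  74 125 136]
 [ 93 100  53  71  86 111 148 151 155 153 151 154 135  83  69 131 136]
 [ 93  94  57  69  80 165 154 154 154 151 153 152 152  87  76 120 121]
 [100  71  58  69  87 160 148 154 156 151 157 160 157  68  70 122 120]
 [ 86  60 103  78  80  85 147 150 158 157 153 161  92  76 127 122 119]
 [ 69  89  77  85  70  88  99 145 152 156 140 103  72 117 122 124 123]
 [122  65  77  33  72 126 150 143 140 138  69  70 128 118 120 124 120]
 [129 120  67  64  33 134 135 138 132 142  75  84 119 123 125 117 118]
 [128  83  89  74  78 119 125 130 112  39  78 118 123 118 118 123 119]
 [129 131 128 130 132 115 116 113 136  70  81 116 120 120 123 121 121]
 [129 130 133 127 129 128 126 113 130 116 130 127 112 115 114 118 131]]
```

```bash
python3 - <<'E'
from h import *
c=np.load('cw3.npy',allow_pickle=True).item(); im=cv2.imread('pics/w3.png'); g=cv2.GaussianBlur(cv2.cvtColor(im,cv2.COLOR_BGR2GRAY),(3,3),0)
a,b=onz(c,232.5,140,.003),onz(c,305.5,113.5,.003); y=(a-b)/np.linalg.norm(a-b); x=np.array([y[1],-y[0],0]); print('stand',(a+b)/2+.026*x,'x',x)
for z in(.15,.16): print('handle blob centres',onz(c,211.5,102.7,z),onz(c,254.6,82.3,z))
# spigot: bright disc
m=((g>138)*255).astype(np.uint8); m[:, :345]=0;m[:,415:]=0;m[:112]=0;m[185:]=0
m=cv2.morphologyEx(m,cv2.MORPH_OPEN,np.ones((5,5)))
cn,_=cv2.findContours(m,cv2.RETR_EXTERNAL,cv2.CHAIN_APPROX_NONE); k=max(cn,key=cv2.contourArea); (u,v),r=cv2.minEnclosingCircle(k); e=cv2.fitEllipse(k); print('spigot',u,v,r,e); S=onz(c,e[0][0],e[0][1],.052); print(S,'diam',e[1][0]/c['fx']*(.4229-.052))
# rectify ring plane z=.048 (top) to metric image 4px/mm, origin spigot
H=[]
w=[(S[0]+dx,S[1]+dy,.048) for dx,dy in((-.04,-.04),(-.04,.04),(.04,.04),(.04,-.04))]
src=np.float32([proj(c,X) for X in w]); dst=np.float32([[320,320],[0,320],[0,0],[320,0]])*1.0
cv2.imwrite('pics/r3.png',cv2.warpPerspective(im,cv2.getPerspectiveTransform(src,dst),(320,320),flags=cv2.INTER_CUBIC))
for p in((359,172),(382.5,177.5)): print('lug',onz(c,*p,.0475)-S)
E
```

```text
stand [ 0.5700024  -0.08310662  0.003     ] x [0.9574359  0.28864598 0.        ]
handle blob centres [ 0.56281033 -0.07074694  0.15      ] [ 0.57461041 -0.10139893  0.15      ]
handle blob centres [ 0.56220499 -0.07336738  0.16      ] [ 0.57357265 -0.10289611  0.16      ]
spigot 379.6178894042969 141.22488403320312 15.410211563110352 ((379.1587829589844, 141.0705108642578), (28.28583526611328, 30.173364639282227), 24.471925735473633)
[ 0.52830399 -0.20161154  0.052     ] diam 0.02806143962940263
lug [-0.02925503  0.01893463 -0.0045    ]
lug [-0.03557565 -0.00450579 -0.0045    ]
```

View pics/r3.png

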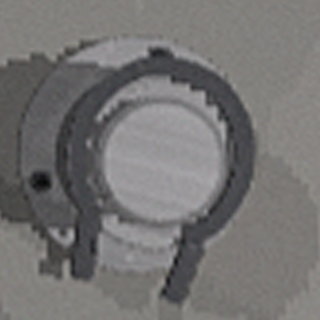

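The rectified ring view shows the ring centred about (156,157), lug inner ends at (92,278) and (163,297), 18 mm apart, so the gap points 13° off -x. Now the pliers.

Call:
{"op": "servo_tool", "data": {"commands": "0 0 -0.165 0 0 0 1; 0 0 -0.165 0 0 0 1; 0 0 0 55 -13 30 1; 0 0 0 55.5 -13 20 1; 0 0 0 0 0 20 1"}}

```text
time_s: 9.85
eef_pos: [0.57, -0.0798, 0.2113]
eef_rot: [-0.001, 0.989, 0.149, -0.0]
wrist_force: [0.0, -0.6, -0.2]
opening: 1.001
grasp_force: 0.0
```

```bash
python3 - <<'E'
from h import *
p,R=st(); c=calibration('wrist'); im=camera('wrist'); cv2.imwrite('pics/w4.png',im)
print(proj(c,[.569,-.083,.164]))
print([np.round(proj(c,np.array([.569,-.083,.141])+s*.0235*np.array([-.289,.957,0])),0) for s in(1,-1)])
E
```

```text
t 9.85 p [ 0.57   -0.0798  0.2113] R [[0.956, 0.295, -0.001], [0.295, -0.956, 0.001], [-0.001, -0.002, -1.0]] F [ 0.  -0.6 -0.2] op 1.0005938172778868 g 0.0 q [-0.35  0.2   1.63  0.    1.32  0.93]
(np.float64(322.184569054822), np.float64(274.09031187725526))
[array([283., 259.]), array([361., 260.])]
```

View pics/w4.png

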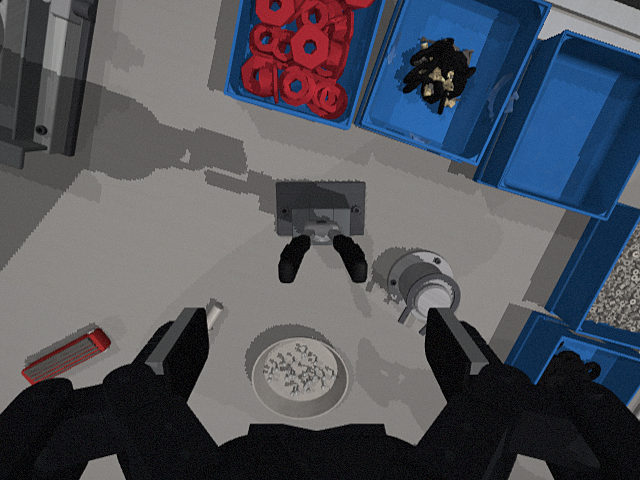

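Handles sit at (278–305) and (331–367), rows 233–283, aligned with the tool and midway between the fingers.

Call:
{"op": "servo_tool", "data": {"commands": "0 0 0 0 3 30 1; 0 0 0 0 0 35 1; 0 0 0 0 0 20 1; 0 0 0 0 0 9 1; 0 0 0 0 0 0 0.8"}}

```text
time_s: 10.52
eef_pos: [0.5687, -0.0861, 0.1193]
eef_rot: [-0.0, 0.989, 0.147, -0.0]
wrist_force: [-0.4, -0.6, -0.2]
opening: 0.819
grasp_force: 0.0
```

Call:
{"op": "servo_tool", "data": {"commands": "0 0 0 0 0 0 0.68; 0 0 0 0 0 0 0.6; 0 0 0 0 0 0 0.6"}}

```text
time_s: 10.9
eef_pos: [0.5692, -0.0869, 0.12]
eef_rot: [0.0, 0.989, 0.146, 0.0]
wrist_force: [0.4, 0.7, 1.1]
opening: 0.601
grasp_force: 0.1
```

Call:
{"op": "servo_tool", "data": {"commands": "0 0 0 3 -3.5 2 0.62; 0 0 0 0 0 0 0.6; 0 0 0 0 0 0 0.55"}}

```text
time_s: 11.28
eef_pos: [0.571, -0.0825, 0.1176]
eef_rot: [-0.0, 0.989, 0.146, 0.0]
wrist_force: [0.5, 1.1, 1.3]
opening: 0.555
grasp_force: 6.4
```

Call:
{"op": "servo_tool", "data": {"commands": "0 0 0 0 0 0 0.53; 0 0 0 0 0 0 0.53; 0 0 0 0 0 0 0.53"}}

```text
time_s: 11.65
eef_pos: [0.5712, -0.0827, 0.1179]
eef_rot: [0.0, 0.989, 0.146, 0.001]
wrist_force: [-0.0, 1.3, 5.6]
opening: 0.531
grasp_force: 7.2
```

Call:
{"op": "servo_tool", "data": {"commands": "0 0 0 0 0 -8 0.53; 0 0 0 0 0 -12 0.53; 0 0 0 0 0 -15 0.53; 0 0 0 0 0 -15 0.53; 0 0 0 0 0 -15 0.53"}}

```text
time_s: 12.28
eef_pos: [0.5709, -0.0827, 0.1837]
eef_rot: [0.0, 0.989, 0.146, 0.0]
wrist_force: [-0.5, 0.1, -0.9]
opening: 0.532
grasp_force: 6.1
```

Call:
{"op": "servo_tool", "data": {"commands": "0 0 0 0 0 -15 0.53; 0 0 0 0 0 -15 0.53; 0 0 0 0 0 -15 0.53; 0 0 0 0 0 0 0.53"}}

```text
time_s: 12.78
eef_pos: [0.5716, -0.0829, 0.229]
eef_rot: [0.001, 0.989, 0.146, 0.001]
wrist_force: [-0.3, -0.9, -1.1]
opening: 0.533
grasp_force: 6.1
```

Call:
{"op": "servo_tool", "data": {"commands": "0 0 0.175 0 0 0 0.53; 0 0 0.175 0 0 0 0.53; 0 0 0.175 0 0 0 0.53; 0 0 0 -14 42 0 0.53; 0 0 0 -14 42 0 0.53"}}

```text
time_s: 13.4
eef_pos: [0.5234, -0.1582, 0.2264]
eef_rot: [-0.0, 0.993, -0.115, -0.001]
wrist_force: [-0.2, 0.1, -0.4]
opening: 0.533
grasp_force: 6.1
```

Call:
{"op": "servo_tool", "data": {"commands": "0 0 0 -15 40 15 0.53; 0 0 0 0 0 22 0.53; 0 0 0 0 0 0 0.53; 0 0 0 0 0 0 0.53"}}

```text
time_s: 13.9
eef_pos: [0.5007, -0.1932, 0.1907]
eef_rot: [-0.0, 0.993, -0.115, 0.0]
wrist_force: [0.2, 0.3, -1.7]
opening: 0.529
grasp_force: 6.1
```

```bash
python3 - <<'E'
from h import *
p,R=st(); T=[]
for n in('wrist','scene','side'):
    c=calibration(n); im=camera(n); np.save(f'c5{n}.npy',c,allow_pickle=True)
    u,v=[int(round(k)) for k in proj(c,[.51,-.197,.06])]; w=(90,90) if n=='wrist' else (45,55)
    x0=u-w[0]; y0=v-w[1]-(0 if n=='wrist' else 20); s=500//(2*w[1]) if n!='wrist' else 3
    s=3 if n=='wrist' else 5
    t=cv2.resize(im[max(0,y0):y0+2*w[1],x0:x0+2*w[0]],None,fx=s*.55,fy=s*.55,interpolation=cv2.INTER_CUBIC); print(n,x0,y0,s*.55,t.shape)
    T.append(t); cv2.imwrite(f'pics/{n}5.png',im)
H=max(t.shape[0] for t in T); cv2.imwrite('pics/c5.png',np.hstack([cv2.copyMakeBorder(t,0,H-t.shape[0],0,0,0) for t in T]))
E
```

```text
t 13.9 p [ 0.5007 -0.1932  0.1907] R [[0.973, -0.229, 0.0], [-0.229, -0.973, 0.0], [0.0, -0.0, -1.0]] F [ 0.2  0.3 -1.7] op 0.5285381879920714 g 6.111155448015779 q [-0.59  0.14  1.74  0.    1.26  1.21]
wrist 229 127 1.6500000000000001 (297, 297, 3)
scene 164 227 2.75 (302, 248, 3)
side 146 201 2.75 (302, 248, 3)
```

View pics/c5.png

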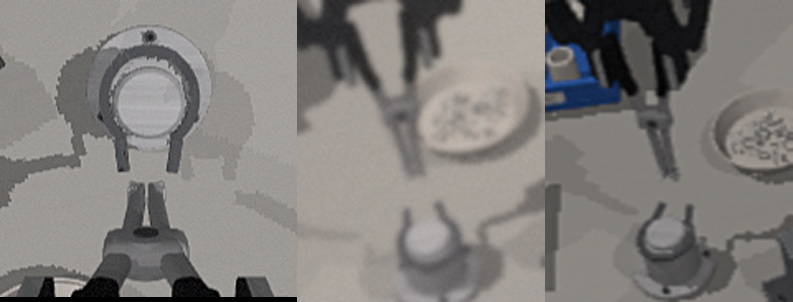

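```bash
python3 - <<'E'
from h import *
C={n:np.load(f'c5{n}.npy',allow_pickle=True).item() for n in('wrist','scene','side')}
p,R=st()
X,e=tri([ray(C['scene'],208,291),ray(C['side'],192.2,265.7),ray(C['wrist'],317.8,127+185/1.65)]); print('tip end',X,e,'rel tool',R.T@(X-p))
X,e=tri([ray(C['scene'],208,291),ray(C['side'],192.2,265.7)]); print('tip end 2',X,e,'rel tool',R.T@(X-p))
f=lambda u,v,z:onz(C['wrist'],229+u/1.65,127+v/1.65,z)
for k in(.075,.08,.085): print('wrist tip at z',k,R.T@(f(146.5,185,k)-p))
a,b=f(130,171,.0475),f(168,171,.0475); E=f(149,97,.0475)
print('lug inner ends',R.T@(a-p),R.T@(b-p),'sep',np.linalg.norm(a-b),'eye',E,R.T@(E-p))
im=cv2.imread('pics/wrist5.png'); g=cv2.GaussianBlur(cv2.cvtColor(im,cv2.COLOR_BGR2GRAY),(3,3),0)
for v in(215,222,228): print(v,g[v,296:346])
for v in(240,246): print(v,g[v,296:346])
print(g[150:165,319],g[222:250,308],g[222:250,325],g[210:236,302],g[210:236,335])
E
```

```text
t 14.05 p [ 0.5012 -0.1932  0.1912] R [[0.973, -0.229, 0.001], [-0.229, -0.973, -0.001], [0.001, 0.001, -1.0]] F [ 0.2 -0.3 -0.4] op 0.5310950864265114 g 6.110434387810528 q [-0.59  0.14  1.74  0.    1.26  1.21]
tip end [ 0.49865706 -0.19156945  0.08019383] [np.float64(0.0006155762044668906), np.float64(0.0016171738179706358), np.float64(0.0021926723539364367)] rel tool [-0.00299615 -0.00111742  0.11100635]
tip end 2 [ 0.49629782 -0.1904435   0.07801802] [np.float64(0.0002961858289017387), np.float64(0.0002961858289017034)] rel tool [-0.00555359 -0.00167502  0.1131781 ]
wrist tip at z 0.075 [-0.00361402  0.00087593  0.1162003 ]
wrist tip at z 0.08 [-0.00207612  0.0008561   0.11120256]
wrist tip at z 0.085 [-0.00053822  0.00083626  0.10620482]
lug inner ends [-0.00505693 -0.00692189  0.14369419] [-0.0050665   0.01127599  0.14370354] sep 0.01819788561220665 eye [ 0.53049788 -0.20237963  0.0475    ] [0.03042473 0.00210661 0.14375136]
215 [157 146 111  83  79  82  84  83  79  82  96 105 112 123 130 139 151 157
 161 163 163 163 164 165 164 162 162 163 164 162 160 159 158 151 145 124
  86 
[... 690 characters left out ...]
154 154 154 154 155 156 157 148 120  91  76  74  76  76  77  80
  83  85 104 130 118  85  73  74  75  76  78  77  79 103 135 145 150 156
 155 154 155 154 154 154 154 153 153 154 155 155 155 155]
[ 45  67  99 111  97  84  82  81  81  81  82  91 119 149 162] [159 160 159 156 151 146 145 147 152 154 156 157 157 151 136 120 111 108
 113 113 103  91  85  80  76  75  73  73] [155 155 154 154 154 154 155 154 153 153 154 155 155 153 141 129 126 120
 117 118 111  96  84  79  77  77  78  79] [ 78  82  87  88  85  84  84  82  82  82  82  82  81  80  81  82  81  77
  66  51  63 114 151 157 154 154] [ 79  79  83  84  82  81  82  82  83  84  84  84  84  83  83  82  82  82
  82  80  81  98 131 151 155 154]
```

Call:
{"op": "servo_tool", "data": {"commands": "0 0 0 2.2 1.2 0 0.53; 0 0 0 0 0 12 0.53; 0 0 0 0 0 12 0.53; 0 0 0 0 0 12 0.53; 0 0 0 0 0 0 0.53"}}

```text
time_s: 14.68
eef_pos: [0.5012, -0.1944, 0.1525]
eef_rot: [-0.001, 0.993, -0.116, -0.002]
wrist_force: [-0.7, -0.2, -1.2]
opening: 0.531
grasp_force: 6.1
```

```bash
python3 - <<'E'
from h import *
p,R=st(); T=[]
for n in('wrist','scene','side'):
    c=calibration(n); im=camera(n); cv2.imwrite(f'pics/{n}6.png',im)
    u,v=[int(round(k)) for k in proj(c,[.505,-.194,.06])]; w=40 if n=='wrist' else 24
    x0=u-w;y0=v-w; print(n,x0,y0,260/(2*w)); T.append(cv2.resize(im[y0:y0+2*w,x0:x0+2*w],(260,260),interpolation=cv2.INTER_CUBIC))
    if n!='wrist': print('expect tip end',proj(c,p+R@[-.003,0,.113]),'ring gap level',proj(c,[.502,-.194,.0465]))
cv2.imwrite('pics/c6.png',np.hstack(T))
E
```

```text
t 14.675 p [ 0.5012 -0.1944  0.1525] R [[0.973, -0.23, -0.003], [-0.23, -0.973, 0.002], [-0.003, -0.001, -1.0]] F [-0.7 -0.2 -1.2] op 0.5308192122249757 g 6.110027083195746 q [-0.59  0.19  1.77  0.    1.19  1.21]
wrist 275 199 3.25
scene 185 276 5.416666666666667
expect tip end (np.float64(209.98288803724125), np.float64(304.424241416306)) ring gap level (np.float64(209.96506598811163), np.float64(303.57953397566257))
side 168 250 5.416666666666667
expect tip end (np.float64(193.74080080247467), np.float64(277.8445878314729)) ring gap level (np.float64(193.00102364134804), np.float64(277.1417951016252))
```

View pics/c6.png

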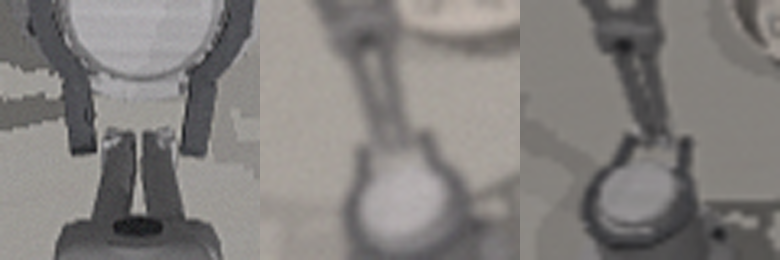

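Tips stand centred between the lugs (tile x 104–177 within 97–180) but about 3.5 mm too far out along the gap, and the TCP is 3 mm lower than wanted; I correct that and squeeze.

Call:
{"op": "servo_tool", "data": {"commands": "0 0 0 3.5 -0.3 -3 0.53; 0 0 0 0 0 0 0.53; 0 0 0 0 0 0 0.53"}}

```text
time_s: 15.2
eef_pos: [0.5059, -0.1957, 0.1576]
eef_rot: [0.0, 0.993, -0.116, 0.0]
wrist_force: [-0.7, -0.2, -0.9]
opening: 0.532
grasp_force: 6.1
```

```bash
python3 - <<'E'
from h import *
p,R=st(); c=calibration('wrist'); im=camera('wrist'); cv2.imwrite('pics/w7.png',im)
g=cv2.GaussianBlur(cv2.cvtColor(im,cv2.COLOR_BGR2GRAY),(3,3),0)
for v in range(216,262,4): print(v,g[v,290:348:2])
E
```

```text
t 15.2 p [ 0.5059 -0.1957  0.1576] R [[0.973, -0.23, 0.0], [-0.23, -0.973, -0.0], [0.0, 0.0, -1.0]] F [-0.7 -0.2 -0.9] op 0.5317196942565304 g 6.109258396318182 q [-0.59  0.19  1.76 -0.    1.2   1.21]
216 [ 81  80 114 117 134 168 171 169 169 170 170 170 169 169 168 162 163 162
 162 162 163 163 164 153 132  89  75  81  82]
220 [ 81  81  80  88 104 121 151 165 165 163 165 165 165 165 161 160 161 160
 159 160 161 160 138 125  96  77  79  83  92]
224 [ 95  80  78  81  74  94 108 122 146 163 165 166 167 166 160 161 160 162
 160 148 131 114  82  69  79  82  79 105 137]
228 [107 104 102  78  80  76 103 141 157 148 123 129 129 129 121 120 119 125
 132 142 146  89  74  79  79  96 136 140 138]
232 [103 104  80  81  89  85  87 141 160 164 157 158 159 159 159 158 158 158
 159 152 118  72  81  95  83 105 141 141 139]
236 [132 138 136  75  81  81  77 142 155 156 154 154 154 146 148 155 154 154
 151 155 148  82  80  81  84 130 140 139 141]
240 [153 153 140  79  76  65  63 127 146 104  98  85  82 120 133  78  92 121
 127 130 134  73  81  82  92 138 139 138 152]
244 [153 154 157  79  51  55  53 120 128  96  86  78  86  95 129  75  77  98
 119 150  86  70  75  76 104 141 138 137 146]
248 [154 154 157  98  51  54  53  96 122  76  75  79  83 103 104  72  75  76
  80 120  67  73  75  76 138 138 137 139 139]
252 [153 153 154 152 135 142 153 155 107  72  77  79  86  91 111  74  75  76
  77 104 143 131 126 127 152 142 140 142 152]
256 [154 154 154 153 154 154 154 145  80  74  73  82  70 115 137  72  74  74
  76  82 143 155 155 155 154 154 155 154 155]
260 [153 152 152 152 153 153 156 113  72  73  72  69  62 141 146  79  75  75
  76  78 107 156 154 154 153 153 153 153 154]
```

Call:
{"op": "servo_tool", "data": {"commands": "0 0 0 -0.3 -0.6 1.7 0.53; 0 0 0 0 0 0 0.53; 0 0 0 0 0 0 0.48; 0 0 0 0 0 0 0.44; 0 0 0 0 0 0 0.42"}}

```text
time_s: 15.88
eef_pos: [0.5056, -0.1949, 0.1556]
eef_rot: [-0.0, 0.993, -0.116, -0.0]
wrist_force: [-0.7, 0.5, -1.7]
opening: 0.419
grasp_force: 7.2
```

Call:
{"op": "servo_tool", "data": {"commands": "0 0 0 0 0 0 0.4; 0 0 0 0 0 0 0.38; 0 0 0 0 0 0 0.36"}}

```text
time_s: 16.25
eef_pos: [0.5056, -0.195, 0.1556]
eef_rot: [0.0, 0.993, -0.116, -0.0]
wrist_force: [-0.8, 0.3, -1.2]
opening: 0.367
grasp_force: 12.1
```

Call:
{"op": "servo_tool", "data": {"commands": "0 0 0 0 0 0 0.34; 0 0 0 0 0 0 0.32; 0 0 0 0 0 0 0.3"}}

```text
time_s: 16.62
eef_pos: [0.5056, -0.1949, 0.1556]
eef_rot: [-0.0, 0.993, -0.116, 0.0]
wrist_force: [-0.1, 0.2, -2.1]
opening: 0.303
grasp_force: 15.3
```

Call:
{"op": "servo_tool", "data": {"commands": "0 0 0 0 0 0 0.27; 0 0 0 0 0 0 0.24; 0 0 0 0 0 0 0.2; 0 0 0 0 0 0 0.2; 0 0 0 0 0 0 0.2"}}

```text
time_s: 17.25
eef_pos: [0.5056, -0.1949, 0.1556]
eef_rot: [0.0, 0.993, -0.116, 0.0]
wrist_force: [0.5, 0.0, -0.8]
opening: 0.229
grasp_force: 59.1
```

The force climbed to 15 N before the stop, as expected with the ring on; lift and check.

Call:
{"op": "servo_tool", "data": {"commands": "0 0 0 0 0 -4 0.2; 0 0 0 0 0 -5 0.2; 0 0 0 0 0 -6 0.2; 0 0 0 0 0 -7 0.2; 0 0 0 0 0 -8 0.2"}}

```text
time_s: 17.88
eef_pos: [0.5056, -0.1949, 0.1862]
eef_rot: [0.0, 0.993, -0.116, 0.0]
wrist_force: [0.0, 0.1, -2.1]
opening: 0.232
grasp_force: 59.1
```

```bash
python3 - <<'E'
from h import *
p,R=st(); c=calibration('wrist'); im=camera('wrist'); cv2.imwrite('pics/w8.png',im)
g=cv2.GaussianBlur(cv2.cvtColor(im,cv2.COLOR_BGR2GRAY),(3,3),0)
print('cols',list(range(260,376,4)))
for v in range(140,268,5): print(v,' '.join('#' if x<100 else('+' if x<130 else '.') for x in g[v,260:376:2]))
E
```

```text
t 17.875 p [ 0.5056 -0.1949  0.1862] R [[0.973, -0.23, 0.0], [-0.23, -0.973, -0.0], [0.0, 0.0, -1.0]] F [ 0.   0.1 -2.1] op 0.23240156444671875 g 59.1339617036283 q [-0.59  0.15  1.73  0.    1.25  1.22]
cols [260, 264, 268, 272, 276, 280, 284, 288, 292, 296, 300, 304, 308, 312, 316, 320, 324, 328, 332, 336, 340, 344, 348, 352, 356, 360, 364, 368, 372]
140 . . . . . . . . . . . . . . . . . . . . . . . . . . . . . . . . . . . . . . . . . . . . . . . . . . . . . . . . . .
145 . . . . . . . . . . . . . . . . . . . . . . . . . . . . . . . . . . . . . . . . . . . . . . . . . . . . . . . . . .
150 . . . . . . . . . . . . . . . . . . . . . . . . . . . . . . . . . . . . . . . . . . . . . . . . . . . . . . . . . .
155 . . . . . . . . . . . . . . . . . + + . . . . . . . . + # # # + . . . . . . . . . . . . . . . . . . . . . . . . . .
160 . . . . . . . . . . . . . . + + . . . . . . . . . . . . . . . . . . . . . . . . . . . . . . . . . . . . . . . . . .
165 . . . . . . . . . . . . . + . . . . . . . . + # # # # # # # # # # # # + . . . . . . . . . . . . . . . . . . . . . .
170 + + + + + + + + + + + 
[... 1673 characters left out ...]
 . . . . . . # # + + # # . . . . . . . . . . . . . . . . . . # # + # + # . . . . . . . . . . . . . .
245 . . . . . . . . . . . . . . # # # # # # # + . . . . . . . . . . . . . . + # # # # + + # . . . . . . . . . . . . . .
250 . . . . . . . . . . . . . . # # # # # # # # + . . . . . . . . . . . . . # # # # # # # # . . . . . . . . . . . . . .
255 . . . . . . . . . . . . . . . . . + # # # # # . . . . . . . . . . . . # # # # # + . . . . . . . . . . . . . . . . .
260 . . . . . . . . . . . . . . . . . . # # # # # # . . . . . . . . . . # # # # # + . . . . . . . . . . . . . . . . . .
265 . . . . . . . . . . . . . . . . . . # # # # # # # # # # # # # # # # # # # # # # . . . . . . . . . . . . . . . . . .
```

Ring came up spread with the pliers (dark ring rows 163–252). Now raise and carry toward the axle, measuring the ring over plain bench on the way.

Call:
{"op": "servo_tool", "data": {"commands": "0 0 0 0 0 -10 0.2; 0 0 0 0 0 -15 0.2; 0 0 0 0 -10 -12 0.2; 0 0 0 0 -20 0 0.2; 0 0 0 0 -30 0 0.2"}}

```text
time_s: 18.55
eef_pos: [0.5195, -0.1352, 0.2226]
eef_rot: [-0.0, 0.993, -0.116, 0.0]
wrist_force: [-0.0, -0.2, -2.3]
opening: 0.234
grasp_force: 59.1
```

Call:
{"op": "servo_tool", "data": {"commands": "0 0 0 0 -38 0 0.2; 0 0 0 0 -38 0 0.2; 0 0 0 0 -38 0 0.2; 0 0 0 0 -36 0 0.2; 0 0 0 0 -20 0 0.2"}}

```text
time_s: 19.18
eef_pos: [0.5581, 0.0318, 0.2221]
eef_rot: [-0.0, 0.993, -0.114, -0.0]
wrist_force: [-0.5, 0.6, -1.7]
opening: 0.235
grasp_force: 59.1
```

Call:
{"op": "servo_tool", "data": {"commands": "0 0 0 0 -10 0 0.2; 0 0 0 0 0 0 0.2; 0 0 0 0 0 0 0.2"}}

```text
time_s: 19.55
eef_pos: [0.5607, 0.0377, 0.2225]
eef_rot: [0.0, 0.993, -0.116, -0.0]
wrist_force: [-0.3, -0.9, -1.8]
opening: 0.232
grasp_force: 59.1
```

```bash
cat >> h.py <<'E'
def ringfit(im,c,p,R,zr=.1075,thr=100,pr=True):
    g=cv2.GaussianBlur(cv2.cvtColor(im,cv2.COLOR_BGR2GRAY),(3,3),0).astype(float)
    P=[];c0=np.array([318.5,203.])
    for a in np.radians(np.arange(-220,41,4)):
        d=np.array([np.cos(a),np.sin(a)])
        for r in np.arange(20,42,.25):
            u,v=c0+r*d
            s=cv2.getRectSubPix(g.astype(np.float32),(1,1),(float(u),float(v)))[0,0]
            if s<thr:
                if r>22: P.append(R.T@(onz(c,u,v,p[2]-zr)-p))
                break
    P=np.array(P)[:,:2]
    for _ in range(4):
        A=np.c_[2*P,np.ones(len(P))]; s=np.linalg.lstsq(A,(P**2).sum(1),rcond=None)[0]; r=np.sqrt(s[2]+s[0]**2+s[1]**2)
        e=np.abs(np.linalg.norm(P-s[:2],axis=1)-r); P2=P[e<max(.0012,1.5*np.median(e))]; P=P2
    if pr: print('ring eye rel tool mm',np.round(s[:2]*1e3,2),'diam',round(2e3*r,1),len(P),'res',np.round(e.mean()*1e3,2))
    return s[:2],r
E
python3 - <<'E'
from h import *
p,R=st(); c=calibration('wrist'); im=camera('wrist'); cv2.imwrite('pics/w9.png',im)
for zr in(.104,.1075,.111): ringfit(im,c,p,R,zr)
ringfit(im,c,p,R,.1075,110)
g=cv2.GaussianBlur(cv2.cvtColor(im,cv2.COLOR_BGR2GRAY),(3,3),0)
for v in range(155,256,6): print(v,' '.join('#' if x<90 else('+' if x<120 else '.') for x in g[v,270:370:2]))
E
```

```text
t 19.55 p [0.5607 0.0377 0.2225] R [[0.973, -0.231, -0.0], [-0.231, -0.973, -0.0], [-0.0, 0.0, -1.0]] F [-0.3 -0.9 -1.8] op 0.23226289156751476 g 59.13586744107306 q [-0.14  0.16  1.65 -0.    1.33  1.66]
ring eye rel tool mm [24.73  0.74] diam 41.8 66 res 0.06
ring eye rel tool mm [24.    0.75] diam 42.4 66 res 0.06
ring eye rel tool mm [23.28  0.77] diam 43.0 66 res 0.06
ring eye rel tool mm [23.98  0.75] diam 42.0 66 res 0.07
155 . . . . . . . . . . . . . . . . . . . . . . . . . . . . . . . . . . . . . . . . . . . . . . . . . .
161 . . . . . . . . . . . . . . . . . . . . . . . . . . . . . . . . . . . . . . . . . . . . . . . . . .
167 . . . . . . . . . . . . . . . . . . . + + # # # # # # # # + . . . . . . . . . . . . . . . . . . . .
173 + + . . . . . . . . . . . + # # # # # # # # + + + + + # # # # # # # # . . . . . . . . . . . . . . .
179 + + + + + . . . . . + # # # # . . . . . . . . . . . . . . . . . . + # # # # + . . . . . . . . . . .
185 . . + + + + . . # # # # . . . . . . . . . . . . . . . . . . . . . . . . + # # # + . . . . . . . . .
191 . . . + + + + # # # . . . . . . . . . . 
[... 399 characters left out ...]
 . . . . . . . . . . . . . . . . . . . . . . . . . . . # # # + . . . . . . .
221 + + + + . . . + # # # + . . . . . . . . . . . . . . . . . . . . . . . . . # # # # . . . . . . . . .
227 . . . . . . . . . + # # # . . . . . . . . . . . . . . . . . . . . . . # # # # . . . . . . . . . . .
233 . . . . . . . . . # # # # . . . . . . . . . . . . . . . . . . . . . . # # # # . . . . . . . . . . .
239 . . . . . . . . . # # # # + # . . . . . . . . . . . . . . . . . . # # # # # # . . . . . . . . . . .
245 . . . . . . . . . # # # # # # # + . . . . . . . . . . . . . . . # # # # + + # . . . . . . . . . . .
251 . . . . . . . . . . + + # # # # # + . . . . . . . . . . . . . # # # # + # # + . . . . . . . . . . .
```

Call:
{"op": "servo_tool", "data": {"commands": "0 0 0 1 -25 0 0.2; 0 0 0 1 -40 0 0.2; 0 0 0 1 -45 0 0.2; 0 0 0 1 -45 0 0.2; 0 0 0 0.4 -25 0 0.2"}}

```text
time_s: 20.23
eef_pos: [0.6068, 0.2139, 0.2225]
eef_rot: [-0.0, 0.993, -0.116, 0.0]
wrist_force: [-0.1, 0.3, -1.3]
opening: 0.231
grasp_force: 59.1
```

Call:
{"op": "servo_tool", "data": {"commands": "0 0 0 0 -16 0 0.2; 0 0 0 0 0 5 0.2; 0 0 0 0 0 5 0.2; 0 0 0 0 0 0 0.2; 0 0 0 0 0 0 0.2"}}

```text
time_s: 20.85
eef_pos: [0.6101, 0.2276, 0.2127]
eef_rot: [0.0, 0.993, -0.116, 0.0]
wrist_force: [-0.6, -0.1, -1.1]
opening: 0.234
grasp_force: 59.1
```

```bash
python3 - <<'E'
from h import *
p,R=st(); c=calibration('wrist'); im=camera('wrist'); cv2.imwrite('pics/w10.png',im)
print('axle by prior rel tool',1e3*(R.T@(np.array([.6332,.2212,.077])-p)),'px',proj(c,[.6332,.2212,.077]))
g=cv2.GaussianBlur(cv2.cvtColor(im,cv2.COLOR_BGR2GRAY),(3,3),0)
for v in range(170,240,3): print(v,' '.join('%3d'%x for x in g[v,280:362:3]))
E
```

```text
t 20.85 p [0.6101 0.2276 0.2127] R [[0.973, -0.231, 0.0], [-0.231, -0.973, -0.0], [0.0, 0.0, -1.0]] F [-0.6 -0.1 -1.1] op 0.23404544962639218 g 59.135778062045574 q [ 0.18  0.36  1.42 -0.    1.36  1.98]
axle by prior rel tool [ 23.94673701   0.92228211 135.67596429] px (np.float64(317.74520593462427), np.float64(196.82681267242182))
170 134 112  93  17  20  89  71  78  81  79  79  81  81  82  81  82  83  81  81  82 140  34  28  84 167 103  67  67
173 146 155  36  28  63  76  90  83  85  80  82  86  90  91  88  84  79  80  81  82  78 113  26  25 141 168  62  66
176 165 139  26  21 105  83  86  78  94 135 152 125 110 118 114 109 139  99  81  82  81 105  64  27  88 176  84  69
179 174  71  20  59  81  84  89 113 159 171 166 170 150 112 100  96 124 154 129  86  84  80  82  28  37 166 133  67
182 168  26  39  84  81  85 118 163 177 176 167 166 167 114  93  93 101 145 158 136  96  80  82  49  24 132 148  64
185 151  14  82  82  79 114 140 172 171 170 166 154 151 150 135  95 104 130 174 169 137  86  82  82  30  93 164  62
188 147  44  83  84  69 112 168 172 170 171 160 149 149 149 150  96 1
[... 1318 characters left out ...]
 109
224  70  69  78  79  80 132 174 153  51  23  24  31  27  27  30  26  31  63 118 151 153  71  79  83 109 108 109 109
227  80  69  70  79  80  83 121 115 110 108  99 120 104 100 120 131 160 156 149 127  75  76  81 108 108 107 109 109
230 111  71  84  78  88  84 119 120 115 111 108 158 162 164 162 160 144 114 108 109  69  93  77 109 109 107 106 109
233 110 111 106  80  85  85 120 119 121 121 121 120 119 118 118 119 122 123 117 109  75  79  72 110 108 109 108 107
236 110 109 105  79  82  83 118 120 122 120 122 120 119 120 120 122 122 121 123 119  76  81  74 119 118 121 118 119
239 110 111 103  77  77  93  79 123 121 120 121 121 122 120 121 121 122 124 122  75  86  80  82 124 121 121 120 109
```

Call:
{"op": "servo_tool", "data": {"commands": "0 0 0 0.5 -0.1 6 0.2; 0 0 0 0 0 8 0.2; 0 0 0 0 0 6 0.2; 0 0 0 0 0 0 0.2"}}

```text
time_s: 21.4
eef_pos: [0.6099, 0.2283, 0.1914]
eef_rot: [0.0, 0.993, -0.116, -0.001]
wrist_force: [-0.0, 0.1, -1.2]
opening: 0.233
grasp_force: 59.1
```

```bash
python3 - <<'E'
from h import *
p,R=st(); c=calibration('wrist'); im=camera('wrist'); cv2.imwrite('pics/w11.png',im)
g=cv2.GaussianBlur(cv2.cvtColor(im,cv2.COLOR_BGR2GRAY),(3,3),0)
m=((g[160:235,290:350]<70)*255).astype(np.uint8)
cn,_=cv2.findContours(m,cv2.RETR_LIST,cv2.CHAIN_APPROX_NONE)
for k in cn:
    M=cv2.moments(k)
    if 4<cv2.contourArea(k)<60: u,v=M['m10']/M['m00']+290,M['m01']/M['m00']+160; print('dot',u,v,cv2.contourArea(k),'rel mm',1e3*(R.T@(onz(c,u,v,.077)-p)))
for v in range(170,232,4): print(v,' '.join('%3d'%x for x in g[v,280:362:3]))
E
```

```text
t 21.4 p [0.6099 0.2283 0.1914] R [[0.973, -0.23, -0.002], [-0.23, -0.973, -0.0], [-0.002, 0.001, -1.0]] F [-0.   0.1 -1.2] op 0.23269711453984845 g 59.13871597498655 q [0.18 0.38 1.44 0.   1.32 1.98]
dot 318.95767195767195 201.8148148148148 31.5 rel mm [ 24.43306829   1.6755333  114.39936488]
170 110 148  99  19  20  26 102  81  79  81  81  82  79  81  81  81  81  83  77  95 147  37  27  32 150 170  69  69
174 113 109  18  23  49  94  87  78  82  81  92 103 112  93  94  88  78  79  83  80  81 128  44  32  40 157 154  64
178 113  35  22  37  86  82  84  87 106 108 133 165 172 173 172 158 147 103  87  83  84  79 127  26  25  78 169  98
182 115  26  39  84  81  80  96 104 143 174 170 172 173 174 169 168 168 162 149  92  84  81  79 104  23  22 133 147
186  85  23  84  80  73  91 101 172 176 173 174 173 173 171 165 164 165 168 174 173  92  82  80  81  38  26  88 153
190  33  72  81  83  63  94 165 169 170 171 171 171 171 163 165 163 164 169 172 173 157  80  82  80  82  23  60 168
194  41  85  82  58  83 121 169 169 170 170 171 172 171 164 162 164 169 171 170 168 168 110  80  79  84  40  
[... 350 characters left out ...]
 142
210 134  82  86  40  63  90 168 166 168 165 161 161 161 167 166 166 165 165 169 171 176 107  74  76  81  97 156 160
214 154  78  83  29  55  72 131 163 163 155 157 160 163 174 175 176 176 173 173 173 150  75  47  81  80 141 149 178
218  77 101  81  76  17  31  76 129 177 166 165 164 170 170 170 173 174 173 175 143  74  44  70  79  90 148  43 175
222  70  77  82  82  65  26  22  57 102 145 170 172 172 170 168 167 169 153 116  54  29  56  81  77 151 171 163 143
226  70  69  91  79  80  78  30  30  27  53  85 111 126 129 128 112  91  54  26  25  63  74  79 116 104 106 107 107
230  70  68  77  79  95 100 172 140  58  28  28  28  23  13  14  24  27  33  72 143  75  78  77 108 107 108 108 108
```

Call:
{"op": "servo_tool", "data": {"commands": "0 0 0 0.5 0.9 0 0.2; 0 0 0 0 0 3 0.2; 0 0 0 0 0 3 0.2; 0 0 0 0 0 0 0.2"}}

```text
time_s: 21.95
eef_pos: [0.6105, 0.2273, 0.1861]
eef_rot: [0.0, 0.993, -0.116, -0.0]
wrist_force: [0.4, -0.0, -1.5]
opening: 0.23
grasp_force: 59.1
```

```bash
cat >> h.py <<'E'
def dot():
    p,R=st(); c=calibration('wrist'); im=camera('wrist')
    g=cv2.GaussianBlur(cv2.cvtColor(im,cv2.COLOR_BGR2GRAY),(3,3),0)
    cn,_=cv2.findContours(((g[160:235,290:350]<70)*255).astype(np.uint8),cv2.RETR_LIST,cv2.CHAIN_APPROX_NONE)
    for k in cn:
        M=cv2.moments(k)
        if 8<cv2.contourArea(k)<60: u,v=M['m10']/M['m00']+290,M['m01']/M['m00']+160; print('dot rel mm',1e3*(R.T@(onz(c,u,v,.077)-p)))
E
python3 -c "
from h import *
dot()"
```

```text
t 21.95 p [0.6105 0.2273 0.1861] R [[0.973, -0.23, -0.001], [-0.23, -0.973, -0.0], [-0.001, 0.0, -1.0]] F [ 0.4 -0.  -1.5] op 0.2296907346518316 g 59.13897844031453 q [ 0.17  0.39  1.44 -0.    1.31  1.98]
dot rel mm [ 23.65090126   0.84300134 109.08625789]
```

Call:
{"op": "servo_tool", "data": {"commands": "0 0 0 0 0 3 0.2; 0 0 0 0 0 2 0.2; 0 0 0 0 0 0 0.2"}}

```text
time_s: 22.38
eef_pos: [0.6106, 0.2274, 0.1813]
eef_rot: [0.0, 0.993, -0.116, -0.0]
wrist_force: [0.2, 0.3, -1.8]
opening: 0.235
grasp_force: 59.1
```

Call:
{"op": "servo_tool", "data": {"commands": "0 0 0 0 0 2 0.2; 0 0 0 0 0 2 0.2; 0 0 0 0 0 0 0.2"}}

```text
time_s: 22.75
eef_pos: [0.6106, 0.2274, 0.1773]
eef_rot: [0.0, 0.993, -0.116, -0.0]
wrist_force: [1.4, 0.9, -1.7]
opening: 0.232
grasp_force: 59.1
```

Call:
{"op": "servo_tool", "data": {"commands": "0 0 0 0 0 2 0.2; 0 0 0 0 0 1 0.2; 0 0 0 0 0 0 0.2"}}

```text
time_s: 23.12
eef_pos: [0.6107, 0.2274, 0.1744]
eef_rot: [0.0, 0.993, -0.116, -0.0]
wrist_force: [0.3, -0.9, -0.7]
opening: 0.23
grasp_force: 59.1
```

Call:
{"op": "servo_tool", "data": {"commands": "0 0 0 0 0 1 0.2; 0 0 0 0 0 1 0.2; 0 0 0 0 0 0 0.2"}}

```text
time_s: 23.5
eef_pos: [0.6108, 0.2273, 0.1725]
eef_rot: [0.0, 0.993, -0.116, -0.0]
wrist_force: [-0.8, -0.3, -1.5]
opening: 0.231
grasp_force: 59.1
```

Call:
{"op": "servo_tool", "data": {"commands": "0 0 0 0 0 1 0.2; 0 0 0 0 0 0 0.2"}}

```text
time_s: 23.75
eef_pos: [0.6108, 0.2274, 0.1715]
eef_rot: [-0.0, 0.993, -0.116, -0.0]
wrist_force: [0.1, 0.1, -0.9]
opening: 0.234
grasp_force: 59.2
```

Call:
{"op": "servo_tool", "data": {"commands": "0 0 0 0 0 1 0.2; 0 0 0 0 0 0 0.2"}}

```text
time_s: 24.0
eef_pos: [0.6109, 0.2274, 0.1707]
eef_rot: [-0.0, 0.993, -0.116, 0.0]
wrist_force: [-0.0, -0.5, -0.6]
opening: 0.235
grasp_force: 59.2
```

Call:
{"op": "servo_tool", "data": {"commands": "0 0 0 0 0 0.7 0.2; 0 0 0 0 0 0 0.2"}}

```text
time_s: 24.25
eef_pos: [0.6109, 0.2274, 0.1701]
eef_rot: [-0.0, 0.993, -0.116, 0.0]
wrist_force: [-0.3, -0.2, 0.4]
opening: 0.23
grasp_force: 59.3
```

Call:
{"op": "servo_tool", "data": {"commands": "0 0 0 0 0 0.7 0.2; 0 0 0 0 0 0 0.2"}}

```text
time_s: 24.5
eef_pos: [0.6109, 0.2274, 0.1694]
eef_rot: [-0.0, 0.993, -0.116, 0.0]
wrist_force: [-0.3, -0.8, 2.0]
opening: 0.232
grasp_force: 59.4
```

Call:
{"op": "servo_tool", "data": {"commands": "0 0 0 0 0 0.7 0.2; 0 0 0 0 0 0 0.2"}}

```text
time_s: 24.75
eef_pos: [0.611, 0.2274, 0.1687]
eef_rot: [-0.0, 0.993, -0.116, 0.0]
wrist_force: [-0.8, -0.1, 2.8]
opening: 0.233
grasp_force: 59.5
```

Call:
{"op": "servo_tool", "data": {"commands": "0 0 0 0 0 -1.1 0.2; 0 0 0 0 0 0 0.2; 0 0 0 0 0 0 0.2; 0 0 0 0 0 0 0.2"}}

```text
time_s: 25.25
eef_pos: [0.6108, 0.2274, 0.1695]
eef_rot: [-0.0, 0.993, -0.116, -0.0]
wrist_force: [-0.3, -0.8, 1.8]
opening: 0.236
grasp_force: 59.3
```

```bash
python3 - <<'E'
from h import *
dot(); c=calibration('wrist'); im=camera('wrist'); o=get_obs(); p=np.array(o['eef_pos']); R=Rn.from_quat(np.roll(o['eef_rot'],-1)).as_matrix(); print(o['torque'],o['wrist_force'])
g=cv2.GaussianBlur(cv2.cvtColor(im,cv2.COLOR_BGR2GRAY),(3,3),0)
for v in range(158,262,3): print(v,' '.join('%3d'%x for x in g[v,272:368:3]))
E
```

```text
t 25.25 p [0.6108 0.2274 0.1695] R [[0.973, -0.23, -0.0], [-0.23, -0.973, 0.0], [-0.0, -0.0, -1.0]] F [-0.3 -0.8  1.8] op 0.23633387486772595 g 59.34245000593364 q [0.17 0.4  1.46 0.   1.28 1.98]
dot rel mm [ 10.52719368 -14.43511279  92.51588269]
dot rel mm [11.51347592 18.23591119 92.51549318]
dot rel mm [23.24892758  1.00537079 92.5151521 ]
dot rel mm [37.06364903 16.83034032 92.51436871]
dot rel mm [ 40.39310693 -11.2119203   92.51451681]
[ 0.01997758  0.02750685 -0.03943901] [0.3943363  0.53533489 0.37718324]
158 115  98  85  77  77  79  88  86  94 146 166 168 165 157 149 143 143 145 154 162 165 165 140 150  67  38  93 180  73  67  68  67
161  84  90 101 118 118 121 108 148 166 164 146  98  47  32  27  26  25  30  34  54 100 151 164 169 124 129 175 183  96  66  66  67
164 168 182 192 126 127 122 164 166 134  65  28  29  28  31  28  29  28  29  29  27  27  29  71 152 171 160 151 188 117  67  67  68
167 170  98 100 129 124 166 163  98  29  29  30  31  44  48  60  72  73  63  65  50  27  29  27  33 108 166 167 162 151  65  68  68
170 106  31  44 123 166 164  57  21  26  21  48  70 
[... 3339 characters left out ...]
  80  93 128  86 107 107 106 107 106 108
248 108 108 109 109 109  97  93  79  77  73  82 121 113 110 103 100 115 118 133 122  80  75  84  95 138  90 108 109 108 107 108 108
251 110 110 110 110 110 105  90  86  78  75  67 118 121 121 120 119 119 119 119 122  70  77  90  96  84  98 110 109 109 109 112 114
254 111 108 109 110 108 109 111 108  78  75  70  96 121 120 121 120 119 121 121 100  73  80  95 116 122 116 111 108 108 109 108 109
257 111 110 108 108 109 109 109 121  79  77  72  73 122 122 122 121 121 120 121  77  75  82  97 121 120 121 120 122 112 110 108 107
260 107 110 110 108 108 108 109 118  83  79  73  66 118 120 121 118 122 120 116  66  74  88 100 121 120 119 118 120 120 120 112 115
```

Call:
{"op": "servo_tool", "data": {"commands": "0 0 0 0 0 -0.5 0.2; 0 0 0 0 0 0 0.2; 0 0 0 0 0 0 0.2; 0 0 0 0 0 0 0.2; 0 0 0 0 0 0 0.2"}}

```text
time_s: 25.98
eef_pos: [0.6108, 0.2274, 0.17]
eef_rot: [0.0, 0.993, -0.116, -0.0]
wrist_force: [-0.5, -0.7, 0.4]
opening: 0.233
grasp_force: 59.3
```

```bash
python3 - <<'E'
from h import *
st(); F=[]
for i in range(6): camera('side'); F.append(get_obs()['wrist_force'][2])
print(np.mean(F))
E
```

```text
t 25.975 p [0.6108 0.2274 0.17  ] R [[0.973, -0.23, -0.0], [-0.23, -0.973, 0.0], [-0.0, 0.0, -1.0]] F [-0.5 -0.7  0.4] op 0.23319696026773953 g 59.26773827522993 q [0.17 0.4  1.45 0.   1.28 1.98]
0.7040214298534283
```

Light rest of about 2 N on the collar, the ring round the axle and spread, the drawer home. Handing in.

```bash
python3 -c "
from bench import *
print(hand_in())"
```

```text
the job is handed in; nothing more can be done
None
```

I pushed the drawer home past its detent and handed the job in at about 26 s. The spread circlip rests on the collar at about 2 N, with the pliers still gripped and squeezed; the ring's levelness was not measured directly, and the judged result was not reported back.

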